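Hang the bench scraper on the drying post by its side slot

ROBOT

A 7-joint arm with a two-finger parallel gripper is mounted at the origin on a cart in front of the work surface, level with it; the furniture and walls round the work are solid. World frame = base frame: x ahead of the robot, y to its left, z up, the work surface at z = 0. Lengths are in m, angles in rad, forces in N, time in s.
With the tool pointing down it reaches from about 0.4 to 0.875 m from the base axis. Payload 19.3 kg.
Tool frame: the origin (TCP) lies midway between the tips of the shut fingers; the grasp point (between the pads) lies 19 mm behind it; z points along the fingers, y is the line along which they close (so a half turn about z gives the same grasp; the last joint's range is limited). The gripper opens to 85 mm and grips with 20 to 120 N. Pads are 22 mm wide; open, the fingers measure 114 mm over their backs; the gripper's body (76 mm by 85 mm) begins 54 mm behind the grasp point. The pads swing forward as they close: fully open they stand 13 mm farther back than shut.
Start: joints at [-1.313, 0.521, -0.036, 1.599, 0.021, 1.021, -0.113], TCP at [0.201, 0.592, 0.231] pointing down, gripper open.
Joint ranges: [-2.91, 2.91], [-0.3, 2.13], [-1.5, 1.42], [0.17, 2.43], [-1.26, 4.41], [0.16, 1.93], [-2.52, 2.52]. Speed limits (rad/s): [1.89, 1.89, 2.39, 2.39, 3.01, 3.01, 3.01].

INTERFACE

Orientations are given as [roll, pitch, yaw] about the fixed x, y, z axes, in that order (R = Rz(yaw) Ry(pitch) Rx(roll)).
In Python, from workcell import bot, vision, monitor gives the robot as it stands (bot), with the cameras (vision) and the readings (monitor).
- The arm moves only by the shell command python3 nudge.py 'ROWS' [FORCE]. ROWS is a JSON list of rows, 1 to 5 of them, each of 7 numbers: the finger opening in m, then dx, dy, dz in m, then a rotation vector rx, ry, rz in rad; each row is the pose to reach, as a shift and turn from the pose commanded when the command began, along the tool's axes at that moment; what a row does not reach only later rows make up. A row lasts 1/8 s, in which the tool goes at most 0.0625 m and 0.188 rad, less where a joint would pass 70% of its speed; a pose out of reach is approached as far as the arm can. The fingers move at their own pace and stop on an object; FORCE is the grip in N (left out, the last holds). Time passes only in rows, so rows that do not move let the fingers close. It prints the time, the measured TCP pose, the force, the opening and the grip force at its end.
- monitor.observe(): the state, without advancing time (a new reading comes with each control period).
- vision.grab_frame(name): name is "scene" or "top" or "wrist"; returns the picture (384x512x3 uint8, blue, green, red); there is no depth.
- vision.calibration(name): a dict with "vfov" (degrees; the focal length in pixels is half the picture's height over the tangent of half this angle, whatever the lens; pixels are square), "cx", "cy" (the principal point, pixels), "eye" and "attitude" of the camera in the world. Camera axes: x right, y down, z forward; pixel columns grow to the right and rows downward; lengths in m; the calibration is good to about 2 mm. A picture is of the moment at which its call begins: read the wrist's pose just before it. calibration takes no time and is no camera call; for the wrist camera it gives the pose at the moment of the call.
- bot.job_done(): hands the job in; it is judged then, once.
The state is a dict: "clock": time; "qpos": joint angles; "qd": joint speeds; "joint_efforts": joint torques, N m; "position": TCP position; "tool_rot": TCP orientation; "force": force on the tool from outside, world axes, zero at the start; "moment": the same for the moment, N m; "grip_width": finger opening in m; "finger_force": force on a finger pad.
Only numpy, scipy, OpenCV 4.12 (cv2) and the standard library are available. Lean on these libraries where they do the work, as an engineer would, in place of code of your own. Each camera call takes 0.05 s, during which the arm holds its last target. There are 200 camera calls.

TASK

Take the bench scraper out of its grooved block and hang it on the drying post: slide its side slot sideways over the stud, between head and collar, as far as it goes, then lower it into the notch at the slot's end and let go, so that it hangs still and level. The stud's exact place is not known, so feel for it gently, never pressing the scraper hard against it, and leave the small cutter, the tart tin and the brown shell where they are.

Things in the scene. Friction and masses are not known exactly. Their poses are not given: they have to be found in the camera images.
- scraper: Bench scraper, 0.22 to 0.37 kg: upright steel blade 4 mm thick (y -55..+55, z 0..100 mm) with a black bar handle along its top. Origin: middle of the blade's lower edge; z up the blade, y along the handle, x through the blade. A slot is cut in from the +y edge. It starts standing in the block's groove, its axes parallel to the block's.
- handle (a point): Centre of the handle, at (0, 0, 108) mm in the scraper's frame. The handle is a bar 18 mm (x) by 110 mm (y) by 18 mm (z), to be pinched across x from above.
- lip (a point): Middle of the underside of the overhanging lip, (0, 42, 78) mm in the scraper's frame. The slot runs level between z 65 (floor) and z 78 (ceiling), from the +y edge to an end wall at y -16. Below the slot the blade reaches only to y +29, above it to y +55: these last 26 mm are a lip that can be laid on the stud from above.
- seat (a point): Middle of the notch's ceiling, (0, -9, 85) mm in the scraper's frame. The notch is cut upward from the slot's ceiling at its inner end: y -16..-2, up to z 85. This point rests on top of the stud when the scraper hangs; hung there it balances about level.
- stand: Fixed white plastic block, 50 mm (x) by 150 mm (y) by 42 mm high, with a groove 6.5 mm wide along y, whose floor is 12 mm above the worktop: the scraper stands in it 30 mm deep. Origin: middle of the underside; z up.
- post: Fixed drying post: base plate 12 mm thick (x -10..+120, y -55..+55 mm), square upright 16 mm wide at x 78, y 0, 168 mm high. A clamp on it carries a level steel stud, 10 mm in diameter, that points along the post's -x, to the robot. Origin: on the worktop, below the stud's neck (middle of its sideways range); z up. The stud does not give.
- mid_range (a point): Fixed point of the post 129 mm above its origin: the middle of the stud's setting range, NOT the stud. Its clamp is set anew each time: the stud's axis lies up to 20 mm above or below this point (109 to 149 mm above the worktop) and up to 5 mm to either side of it (post's y), unmeasured: feel for it or see it.
- neck_front (a point): Fixed point of the post at (-5.5, 0, 129) mm. The stud's neck lies between its head (20 mm diameter, x -9.5..-5.5) and a collar (24 mm diameter, x +5.5..+9.5): 11 mm for the 4 mm blade. The blade goes there with its axes parallel to the post's, and the slot slides onto the stud along the post's +y.
- small_cutter: Bystander: fluted steel round cutter, 62 mm across, 28 mm high, loose. Origin at its underside.
- tart_tin: Bystander: small fluted tart tin, 83 mm across, 33 mm high, loose. Origin at its underside.
- brown_shell: Bystander: small dark brown cup, 41 mm across, 20 mm high, loose. Origin at its underside.

How it is judged:
On the way, in this order (a step that is already met when the one before it is completed fails the run):
1. the scraper is lifted clear of its block (z of scraper in the frame of stand above 0.045 m and contact force between the fingers and scraper above 1 N), for 0.1 s.
2. still held, the slot has been slid over the stud to its inner end (x of seat in the frame of post between -0.006 and 0.006 m and y of seat in the frame of post between -0.012 and 0.012 m and z of seat in the frame of post between 0.104 and 0.166 m and contact force between the fingers and scraper above 0.5 N), for 0.1 s.
At the end, for the whole second after the job is handed in: The scraper hangs from the post's stud alone, the stud in the notch at the slot's end (notch middle within 9 mm sideways of the post's middle, blade between head and collar), upright within 10 degrees, at rest and released (x of seat in the frame of post between -0.006 and 0.006 m and y of seat in the frame of post between -0.009 and 0.009 m and z of seat in the frame of post between 0.108 and 0.16 m and angle between scraper's own z axis and vertical below 0.17 rad and contact force between scraper and post above 1 N and linear speed of scraper below 0.02 m/s and angular speed of scraper below 0.3 rad/s and contact force between the fingers and scraper below 0.05 N); the robot touches nothing.
It fails at once if the scraper is pressed against the post or its stud with more than 18 N (contact force between scraper and post above 18 N).
It fails at once if the small cutter is moved more than 20 mm (distance of small_cutter from where it was at the start of the episode above 0.02 m).
It fails at once if the tart tin is moved more than 20 mm (distance of tart_tin from where it was at the start of the episode above 0.02 m).
It fails at once if the brown shell is moved more than 20 mm (distance of brown_shell from where it was at the start of the episode above 0.02 m).
It also fails if it takes over 58 s, if anything falls off the work surface, if the arm or the gripper's body presses on something with over 40 N, if the wrist force passes 120 N, or if a joint passes its speed limit or range.

## Working session

There is one attempt and no reset: what is moved stays moved. The work goes in short steps, Python scripts to look and compute and a shell command to move; the robot and the scene stay as the last step left them, time stands still between calls to the robot, and variables do not carry over. Pictures are saved under pics/ and viewed, at most 13 in all, crops included, and the job is handed in when it is done.

```bash
ls; mkdir -p pics; python3 - <<'E'
from workcell import bot, vision, monitor
import cv2,numpy as np
s=monitor.observe();print({k:np.round(v,3) for k,v in s.items()})
ims=[]
for n in("scene","top","wrist"):
    c=vision.calibration(n);print(n,c)
    im=vision.grab_frame(n);cv2.imwrite(f"pics/{n}0.png",im)
E
```

```text
nudge.py
pics
workcell.py
{'clock': np.float64(0.0), 'qpos': array([-1.313,  0.522, -0.036,  1.6  ,  0.021,  1.021, -0.113]), 'qd': array([-0.001, -0.001,  0.001, -0.002, -0.001,  0.002,  0.   ]), 'joint_efforts': array([ 1.0000e-03, -9.2709e+01,  1.9800e+00, -3.6991e+01,  1.8000e-02,
        8.0000e-03, -0.0000e+00]), 'position': array([0.201, 0.591, 0.231]), 'tool_rot': array([-3.14 ,  0.   ,  2.814]), 'force': array([ 0.511, -0.136, -0.511]), 'moment': array([-0.061, -0.005, -0.023]), 'finger_force': np.float64(0.0), 'grip_width': np.float64(0.085)}
scene {'vfov': 53.632455061430164, 'cx': 257.9128726962128, 'cy': 199.88506343345193, 'eye': array([ 0.03013572, -0.4146932 ,  0.65180072]), 'attitude': array([-2.28556519, -0.00905753, -0.85065812])}
top {'vfov': 56.897608482469344, 'cx': 259.11948247678595, 'cy': 189.5958146565411, 'eye': array([0.43627074, 0.02036715, 0.96046425]), 'attitude': array([-3.03258033, -0.02609028, -1.54869249])}
wrist {'vfov': 66.27985698363973, 'cx': 256.9128048445693, 'cy': 187.97884344218915, 'eye': array([0.1274898 , 0.61742879, 0.37284088]), 'attitude': array([ 2.83262985e+00, -8.95218044e-05,  1.24324384e+00])}
```

View pics/scene0.png

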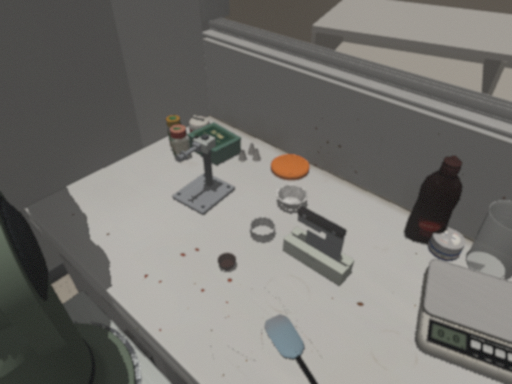

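View pics/top0.png

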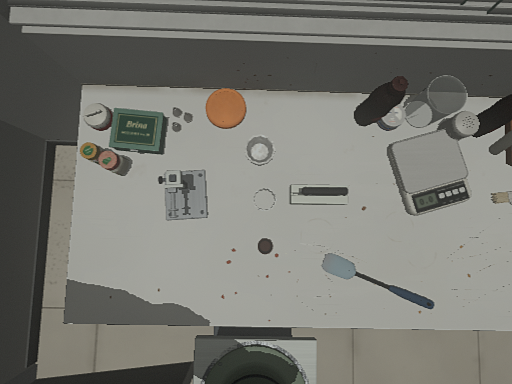

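```bash
python3 - <<'E'
import cv2,numpy as np
t=cv2.imread("pics/top0.png");s=cv2.imread("pics/scene0.png")
r=lambda im,x,y:cv2.resize(im[y:y+75,x:x+100],(400,300),interpolation=cv2.INTER_CUBIC)
o=np.vstack([np.hstack([r(t,140,155),r(t,270,155)]),np.hstack([r(s,160,130),r(s,268,203)])])
cv2.imwrite("pics/crop0.png",cv2.convertScaleAbs(o,alpha=1.3))
E
```

```text
(no output)
```

View pics/crop0.png

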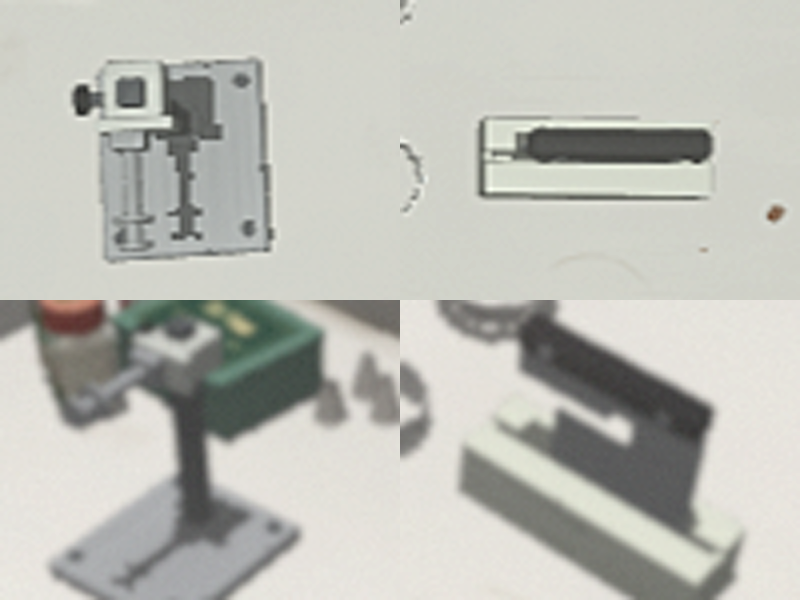

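```bash
cat > h.py <<'E'
import numpy as np
from workcell import bot, vision, monitor
from scipy.spatial.transform import Rotation as R
def ray(c,u,v):
    f=192/np.tan(np.radians(c["vfov"]/2))
    d=R.from_euler("xyz",c["attitude"]).as_matrix()@np.array([(u-c["cx"])/f,(v-c["cy"])/f,1])
    return np.array(c["eye"]),d/np.linalg.norm(d)
def plane(c,u,v,z):
    e,d=ray(c,u,v);return e+d*(z-e[2])/d[2]
def tri(c1,p1,c2,p2):
    e1,d1=ray(c1,*p1);e2,d2=ray(c2,*p2)
    t=np.linalg.lstsq(np.c_[d1,-d2],e2-e1,rcond=None)[0]
    a=e1+t[0]*d1;b=e2+t[1]*d2;return (a+b)/2,np.linalg.norm(a-b)
E
python3 - <<'E'
from h import *
T=vision.calibration("top");S=vision.calibration("scene")
np.set_printoptions(precision=4,suppress=True)
print("base top");
for a in[(105,61),(262,60),(270,251),(108,260)]:print(plane(T,140+a[0]/4,155+a[1]/4,.012))
print("stand top")
for a in[(84,118),(312,119),(312,196),(84,194)]:print(plane(T,270+a[0]/4,155+a[1]/4,.042))
print("handle top z .129")
for a in[(128,145),(313,145)]:print(plane(T,270+a[0]/4,155+a[1]/4,.125))
print("head",tri(T,(140+133/4,155+244/4),S,(160+75/4,130+105/4)))
for z in(.109,.129,.149):print(z,plane(T,140+133/4,155+244/4,z),plane(T,140+133/4,155+219/4,z))
E
```

```text
base top
[0.5868 0.249  0.012 ]
[0.5902 0.1438 0.012 ]
[0.4619 0.1336 0.012 ]
[0.4535 0.2403 0.012 ]
stand top
[ 0.5528 -0.0846  0.042 ]
[ 0.556  -0.2348  0.042 ]
[ 0.5053 -0.2345  0.042 ]
[ 0.503  -0.0852  0.042 ]
handle top z .129
[ 0.5268 -0.1015  0.125 ]
[ 0.5295 -0.2123  0.125 ]
head (array([0.4589, 0.1949, 0.1542]), np.float64(0.0034929699786066626))
0.109 [0.4616 0.2035 0.109 ] [0.4764 0.2042 0.109 ]
0.129 [0.461  0.1992 0.129 ] [0.4755 0.1999 0.129 ]
0.149 [0.4604 0.1949 0.149 ] [0.4746 0.1956 0.149 ]
```

```bash
cat >> h.py <<'E'
def goto(p,yaw):
    """shift in tool axes and turn about tool axes from measured pose to TCP p, tool down, yaw deg"""
    s=monitor.observe();A=R.from_euler("xyz",s["tool_rot"])
    B=R.from_euler("xyz",[np.pi,0,np.radians(yaw)])
    d=np.array(p)-s["position"]
    print("clock",round(float(s["clock"]),2),"pos",np.round(s["position"],4),"F",np.round(s["force"],2),"shift",np.round(A.inv().apply(d),4),"rot",np.round((A.inv()*B).as_rotvec(),4),"dist",round(float(np.linalg.norm(d)),3))
E
python3 -c "
from h import *
goto((.42,.2,.27),94)"
python3 nudge.py '[[0.085,-0.04,-0.036,-0.005,0,0,0.15],[0.085,-0.08,-0.072,-0.01,0,0,0.3],[0.085,-0.12,-0.108,-0.015,0,0,0.45],[0.085,-0.16,-0.144,-0.02,0,0,0.6],[0.085,-0.2,-0.18,-0.024,0,0,0.75]]'; python3 -c "
from h import *
goto((.42,.2,.27),94)"
```

```text
clock: 0.78
position: [0.3333, 0.3553, 0.2555]
tool_rot: [3.141, -0.0, 2.059]
force: [1.7, 1.0, 0.0]
grip_width: 0.085
finger_force: 0.0
clock 0.78 pos [0.3333 0.3553 0.2555] F [1.71 0.98 0.02] shift [-0.1778  0.0038 -0.0145] rot [ 1.000e-04 -2.000e-04  4.182e-01] dist 0.178
```

```bash
python3 nudge.py '[[0.085,-0.05,0,-0.004,0,0,0.14],[0.085,-0.1,0,-0.008,0,0,0.28],[0.085,-0.14,0,-0.012,0,0,0.38],[0.085,-0.176,0.002,-0.014,0,0,0.43],[0.085,-0.176,0.002,-0.014,0,0,0.43]]'; python3 - <<'E'
from h import *
import cv2,pickle
goto((.42,.2,.27),94)
c=vision.calibration("wrist");im=vision.grab_frame("wrist");cv2.imwrite("pics/w1.png",im);pickle.dump(c,open("w1.pkl","wb"))
goto((.5285,-.145,.19),91)
E
```

```text
clock: 1.4
position: [0.4187, 0.2007, 0.2695]
tool_rot: [3.141, 0.0, 1.629]
force: [-0.0, 1.1, 1.0]
grip_width: 0.0853
finger_force: 0.0
clock 1.4 pos [0.4187 0.2007 0.2695] F [-0.01  1.06  1.  ] shift [-0.0008  0.0013 -0.0005] rot [ 0.0005  0.0003 -0.0112] dist 0.002
clock 1.45 pos [0.4179 0.2022 0.2693] F [-0.22 -0.11 -0.69] shift [-0.3533  0.0891  0.0793] rot [-0.0001  0.      0.0439] dist 0.373
```

View pics/w1.png

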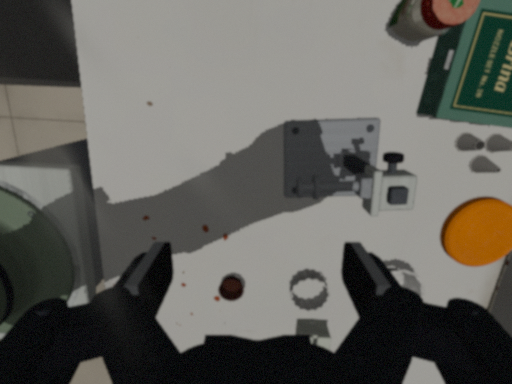

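```bash
python3 - <<'E'
import cv2
im=cv2.imread("pics/w1.png")[105:215,275:420]
cv2.imwrite("pics/w1z.png",cv2.convertScaleAbs(cv2.resize(im,(725,550),interpolation=cv2.INTER_CUBIC),alpha=2.5))
E
```

```text
(no output)
```

View pics/w1z.png

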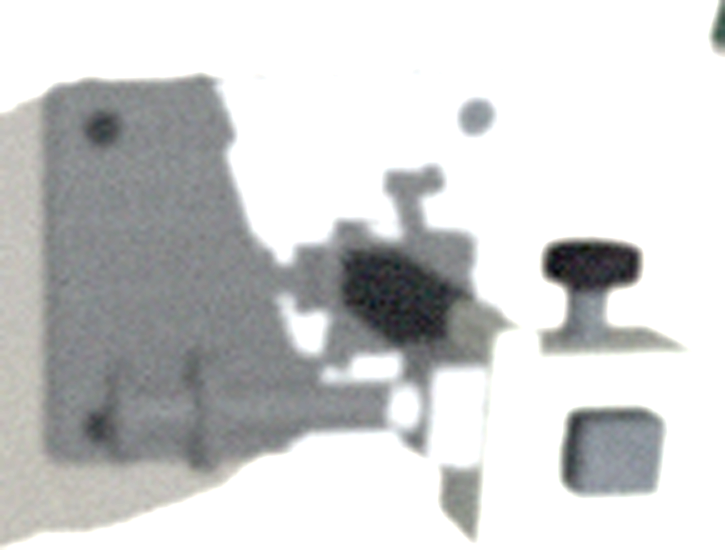

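```bash
python3 nudge.py '[[0.085,-0.05,0.0126,0.0,0,0,0.01],[0.085,-0.1,0.0252,0.0,0,0,0.02],[0.085,-0.15,0.0378,0,0,0,0.03],[0.085,-0.2,0.05,0,0,0,0.044],[0.085,-0.25,0.063,0.02,0,0,0.044]]'; python3 nudge.py '[[0.085,-0.05,0.0126,0.02,0,0,0],[0.085,-0.1,0.026,0.05,0,0,0],[0.085,-0.1,0.026,0.05,0,0,0]]';python3 - <<'E'
from h import *
import cv2,pickle
c=vision.calibration("wrist");im=vision.grab_frame("wrist");cv2.imwrite("pics/w2.png",im);pickle.dump(c,open("w2.pkl","wb"))
goto((.5285,-.145,.19),91)
E
```

```text
clock: 2.08
position: [0.4974, -0.0429, 0.2498]
tool_rot: [3.139, -0.001, 1.592]
force: [0.7, 0.7, -0.2]
grip_width: 0.0851
finger_force: 0.0
clock: 2.45
position: [0.5234, -0.1449, 0.197]
tool_rot: [-3.138, 0.001, 1.586]
force: [-0.2, 1.7, 0.3]
grip_width: 0.085
finger_force: 0.0
clock 2.5 pos [ 0.5237 -0.1428  0.198 ] F [0.21 1.21 0.34] shift [-0.0023  0.0047  0.008 ] rot [-0.0025  0.0001  0.0002] dist 0.01
```

View pics/w2.png

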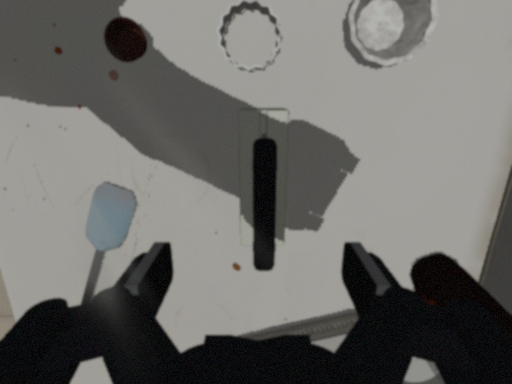

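```bash
python3 - <<'E'
from h import *
import pickle
np.set_printoptions(precision=4,suppress=True)
c=pickle.load(open("w1.pkl","rb"))
P=lambda x,y:(275+x/5,105+y/5)
for n,a in dict(TL=(47,83),BL=(47,462),h1=(102,128),h2=(97,424),h3=(476,116)).items():print(n,plane(c,*P(*a),.012))
for z in(.125,.13,.135,.14,.145,.149):print(z,plane(c,*P(113,410),z),plane(c,*P(198,410),z))
for n,p1,p2 in(("head",(113,410),(133,244)),("collar",(198,410),(133,219))):
  print(n,tri(vision.calibration("top"),(140+p2[0]/4,155+p2[1]/4),c,P(*p1)))
print(tri(vision.calibration("scene"),(178.75,156.2),c,P(113,410)))
c=pickle.load(open("w2.pkl","rb"))
print("handle",[plane(c,u,v,.129) for u,v in((253,200),(276,200),(265,139),(264,270))])
print("stand",[plane(c,u,v,.042) for u,v in((238.5,109),(288,109),(239,245))])
E
```

```text
TL [0.4528 0.2469 0.012 ]
BL [0.4621 0.1404 0.012 ]
h1 [0.4686 0.236  0.012 ]
h2 [0.4754 0.1527 0.012 ]
h3 [0.5683 0.2451 0.012 ]
0.125 [0.4611 0.1917 0.125 ] [0.4784 0.1927 0.125 ]
0.13 [0.4602 0.1932 0.13  ] [0.4773 0.1942 0.13  ]
0.135 [0.4594 0.1948 0.135 ] [0.4761 0.1958 0.135 ]
0.14 [0.4586 0.1963 0.14  ] [0.475  0.1973 0.14  ]
0.145 [0.4578 0.1978 0.145 ] [0.4739 0.1988 0.145 ]
0.149 [0.4571 0.1991 0.149 ] [0.473 0.2   0.149]
head (array([0.4596, 0.1965, 0.14  ]), np.float64(0.002096632703792913))
collar (array([0.4749, 0.1974, 0.1404]), np.float64(2.7656767086056703e-05))
(array([0.4581, 0.1992, 0.152 ]), np.float64(0.0030765128390482675))
handle [array([ 0.5203, -0.1427,  0.129 ]), array([ 0.5377, -0.1424,  0.129 ]), array([ 0.5283, -0.0964,  0.129 ]), array([ 0.53  , -0.2038,  0.129 ])]
stand [array([ 0.5039, -0.0802,  0.042 ]), array([ 0.5522, -0.0794,  0.042 ]), array([ 0.504 , -0.2289,  0.042 ])]
```

```bash
python3 nudge.py '[[0.085,0,0.005,0.03,0,0,0],[0.06,0,0.005,0.06,0,0,0],[0.045,0,0.005,0.085,0,0,0],[0.045,0,0.005,0.095,0,0,0],[0.045,0,0.005,0.095,0,0,0]]'; python3 -c "
from h import *
goto((.5287,-.1415,.103),91)"
```

```text
clock: 3.12
position: [0.5294, -0.1412, 0.1045]
tool_rot: [-3.141, -0.0, 1.591]
force: [0.6, -0.1, 0.7]
grip_width: 0.0453
finger_force: 0.0
clock 3.12 pos [ 0.5294 -0.1412  0.1045] F [ 0.65 -0.06  0.7 ] shift [-0.0003 -0.0007  0.0015] rot [-0.0001 -0.0004  0.0028] dist 0.002
```

```bash
python3 nudge.py '[[0.0,0,0,0.001,0,0,0],[0.0,0,0,0.001,0,0,0],[0.0,0,0,0.001,0,0,0],[0.0,0,0,0.001,0,0,0]]' 60;  python3 nudge.py '[[0.0,0,0,0.001,0,0,0],[0.0,0,0,0.001,0,0,0]]'
```

```text
clock: 3.62
position: [0.5296, -0.142, 0.1043]
tool_rot: [3.14, -0.0, 1.59]
force: [-2.1, 1.2, 7.1]
grip_width: 0.0168
finger_force: 58.7
clock: 3.88
position: [0.5301, -0.1419, 0.1042]
tool_rot: [3.139, -0.001, 1.59]
force: [-4.0, 4.3, 26.1]
grip_width: 0.0171
finger_force: 61.5
```

```bash
python3 nudge.py '[[0.0,0,0,-0.015,0,0,0],[0.0,0,0,-0.035,0,0,0],[0.0,0,0,-0.06,0,0,0],[0.0,0,0,-0.085,0,0,0],[0.0,0,0,-0.085,0,0,0]]';python3 nudge.py '[[0.0,0,0,0,0,0,0],[0.0,0,0,0,0,0,0]]'; python3 - <<'E'
from h import *
import cv2,pickle
c=vision.calibration("wrist");im=vision.grab_frame("wrist");cv2.imwrite("pics/w3.png",im)
s=vision.grab_frame("scene");pickle.dump(c,open("w3.pkl","wb"));cv2.imwrite("pics/s3.png",s)
cv2.imwrite("pics/c3.png",np.hstack([cv2.resize(im,(400,300)),cv2.resize(s[140:290,230:430],(400,300))]))
goto((.467,.1,.19),95)
E
```

```text
clock: 4.5
position: [0.53, -0.1423, 0.1893]
tool_rot: [3.138, 0.0, 1.59]
force: [0.1, -0.0, -2.9]
grip_width: 0.0166
finger_force: 59.8
clock: 4.75
position: [0.5287, -0.142, 0.1866]
tool_rot: [-3.14, -0.0, 1.59]
force: [-0.6, -0.4, -2.0]
grip_width: 0.0169
finger_force: 59.8
clock 4.85 pos [ 0.5289 -0.1421  0.1867] F [ 0.29  0.22 -2.82] shift [ 0.2433 -0.0573 -0.0033] rot [-0.0011 -0.     -0.0684] dist 0.25
```

View pics/c3.png

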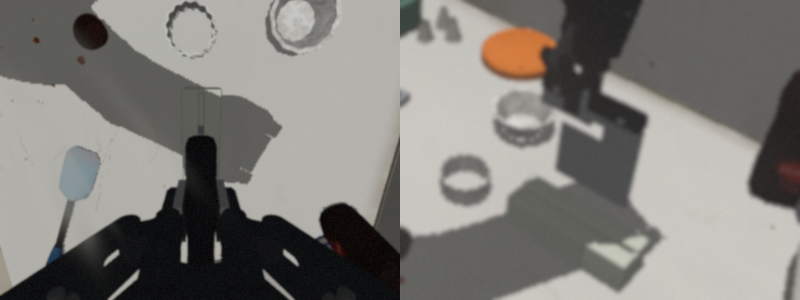

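```bash
python3 nudge.py '[[0.0,0.045,-0.01,-0.002,0,0,-0.015],[0.0,0.095,-0.022,-0.004,0,0,-0.03],[0.0,0.145,-0.034,-0.006,0,0,-0.045],[0.0,0.195,-0.046,-0.008,0,0,-0.06],[0.0,0.235,-0.053,-0.008,0,0,-0.068]]';python3 nudge.py '[[0.0,0.0125,0,0,0,0,0],[0.0,0.025,0,0,0,0,0],[0.0,0.025,0,0,0,0,0],[0.0,0.025,0,0,0,0,0]]'; python3 - <<'E'
from h import *
import cv2,pickle
goto((.470,.12,.195),95)
c=vision.calibration("wrist");im=vision.grab_frame("wrist");cv2.imwrite("pics/w4.png",im)
s=vision.grab_frame("scene");t=vision.grab_frame("top");pickle.dump(c,open("w4.pkl","wb"));cv2.imwrite("pics/s4.png",s);cv2.imwrite("pics/t4.png",t)
o=np.vstack([np.hstack([cv2.resize(im[0:384],(400,300)),cv2.resize(im[60:210,180:380],(400,300))]),np.hstack([cv2.resize(s[110:230,150:310],(400,300),interpolation=2),cv2.resize(t[145:235,140:260],(400,300),interpolation=2)])])
cv2.imwrite("pics/c4.png",cv2.convertScaleAbs(o,alpha=1.6))
E
```

```text
clock: 5.48
position: [0.471, 0.0937, 0.1952]
tool_rot: [-3.141, -0.0, 1.659]
force: [0.7, -0.8, -1.9]
grip_width: 0.0169
finger_force: 59.7
clock: 5.98
position: [0.4698, 0.1157, 0.1953]
tool_rot: [-3.142, 0.0, 1.656]
force: [0.5, -0.4, -2.9]
grip_width: 0.0171
finger_force: 59.7
clock 5.97 pos [0.4698 0.1157 0.1953] F [ 0.47 -0.42 -2.94] shift [0.0043 0.0006 0.0003] rot [-0.0001  0.0004 -0.0017] dist 0.004
```

View pics/c4.png

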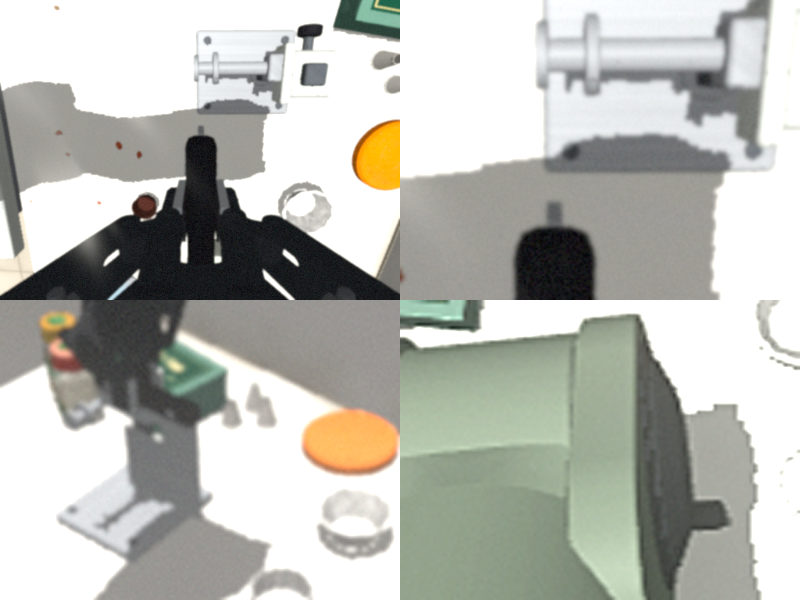

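```bash
python3 - <<'E'
from h import *
import pickle
np.set_printoptions(precision=4,suppress=True)
c1=pickle.load(open("w1.pkl","rb"));c=pickle.load(open("w4.pkl","rb"));print(c)
P=lambda x,y:(275+x/5,105+y/5)
H=(251.5,86.5);C=(276,86.5)
print(tri(c1,P(113,410),c,H),tri(c1,P(198,410),c,C))
for z in(.135,.14,.145,.15):print(z,plane(c,*H,z),plane(c,*C,z))
print("plate BL",plane(c,180+146/2,60+168/2,.012),"TL",plane(c,198*1.28,31*1.28,.012))
for z in(.18,.2):print("lip tip",plane(c,257.5,161.5,z))
for z in(.205,.212):print("handle end",plane(c,257,174,z),plane(c,238,185,z),plane(c,277,185,z))
S=vision.calibration("scene")
E
```

```text
{'vfov': 66.27985698363973, 'cx': 256.9128048445693, 'cy': 187.97884344218915, 'eye': array([0.4632, 0.1942, 0.3373]), 'attitude': array([2.8329, 0.0003, 0.0858])}
(array([0.4587, 0.198 , 0.1442]), np.float64(0.0017664252688936032)) (array([0.474 , 0.1995, 0.1465]), np.float64(0.0010046908773655976))
0.135 [0.4593 0.1986 0.135 ] [0.4751 0.2    0.135 ]
0.14 [0.4594 0.1985 0.14  ] [0.4749 0.1999 0.14  ]
0.145 [0.4595 0.1984 0.145 ] [0.4746 0.1997 0.145 ]
0.15 [0.4596 0.1983 0.15  ] [0.4743 0.1996 0.15  ]
plate BL [0.4633 0.1414 0.012 ] TL [0.4552 0.2456 0.012 ]
lip tip [0.4665 0.1594 0.18  ]
lip tip [0.4661 0.1638 0.2   ]
handle end [0.4663 0.159  0.205 ] [0.4578 0.1529 0.205 ] [0.4761 0.1545 0.205 ]
handle end [0.4661 0.1608 0.212 ] [0.4581 0.1551 0.212 ] [0.4754 0.1566 0.212 ]
```

```bash
cat > g.py <<'E'
# guard: exit 1 when force differs from limits: g.py axis sign limit
import sys
from workcell import bot, vision, monitor
s=monitor.observe();f=s["force"]["xyz".index(sys.argv[1])]*float(sys.argv[2])
print("%.2f"%s["clock"],s["position"].round(4),s["force"].round(1))
sys.exit(f>float(sys.argv[3]))
E
python3 nudge.py '[[0,0,0.004,0,0,0,0],[0,0.02,0.004,0,0,0,0],[0,0.04,0.004,0,0,0,0],[0,0.051,0.004,0.006,0,0,0],[0,0.051,0.004,0.012,0,0,0]]'; python3 nudge.py '[[0,0,0,0.006,0,0,0],[0,0,0,0.01,0,0,0],[0,0,0,0.01,0,0,0],[0,0,0,0.01,0,0,0]]'; python3 g.py z 1 1;python3 - <<'E'
from h import *
import cv2,pickle
goto((.470,.12,.195),95)
c=vision.calibration("wrist");im=vision.grab_frame("wrist");cv2.imwrite("pics/w5.png",im);pickle.dump(c,open("w5.pkl","wb"))
cv2.imwrite("pics/c5.png",cv2.convertScaleAbs(cv2.resize(im[50:250,140:390],(750,600),interpolation=2),alpha=1.6))
E
```

```text
clock: 6.75
position: [0.4691, 0.1682, 0.1827]
tool_rot: [-3.141, 0.0, 1.659]
force: [0.4, 0.5, -2.8]
grip_width: 0.017
finger_force: 59.8
clock: 7.25
position: [0.4693, 0.1677, 0.1734]
tool_rot: [3.141, -0.0, 1.657]
force: [0.7, -0.4, -3.4]
grip_width: 0.0169
finger_force: 59.7
7.25 [0.4693 0.1677 0.1734] [ 0.7 -0.4 -3.4]
clock 7.25 pos [0.4693 0.1677 0.1734] F [ 0.73 -0.37 -3.43] shift [-0.0476 -0.0034 -0.0216] rot [ 0.0002 -0.0001 -0.0007] dist 0.052False
```

View pics/c5.png

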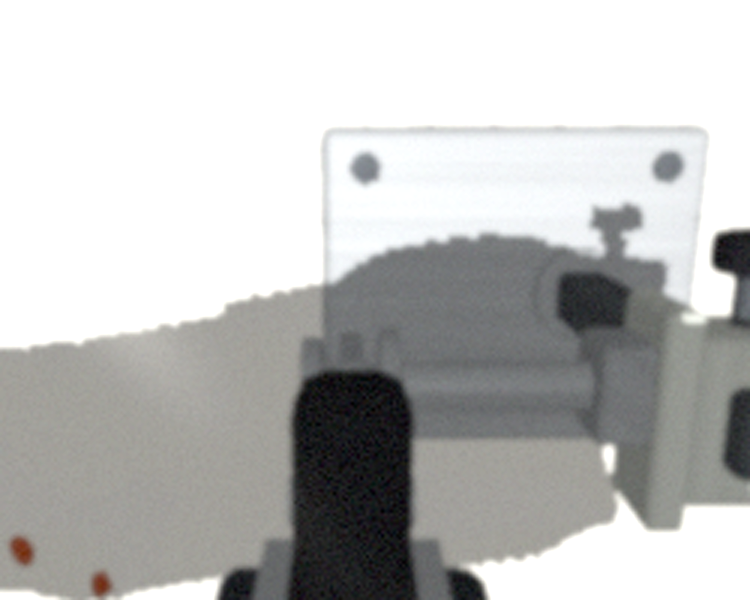

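The blade's lip (column 350) sits midway between the head (312) and collar (388). I'm lowering it gently onto the stud.

```bash
g(){ python3 g.py z 1 0.5; }
( python3 nudge.py '[[0,0,0,0.002,0,0,0],[0,0,0,0.002,0,0,0]]' && g && python3 nudge.py '[[0,0,0,0.001,0,0,0],[0,0,0,0.001,0,0,0]]' && g && python3 nudge.py '[[0,0,0,0.0005,0,0,0],[0,0,0,0.0005,0,0,0]]' && g && python3 nudge.py '[[0,0,0,0.0005,0,0,0],[0,0,0,0.0005,0,0,0]]' && g && python3 nudge.py '[[0,0,0,0.0005,0,0,0],[0,0,0,0.0005,0,0,0]]' && g && python3 nudge.py '[[0,0,0,0.0005,0,0,0],[0,0,0,0.0005,0,0,0]]' && g && python3 nudge.py '[[0,0,0,0.0005,0,0,0],[0,0,0,0.0005,0,0,0]]' && g && python3 nudge.py '[[0,0,0,0.0005,0,0,0],[0,0,0,0.0005,0,0,0]]' && g && python3 nudge.py '[[0,0,0,0.0005,0,0,0],[0,0,0,0.0005,0,0,0]]' && g && python3 nudge.py '[[0,0,0,0.0005,0,0,0],[0,0,0,0.0005,0,0,0]]' && g && python3 nudge.py '[[0,0,0,0.0005,0,0,0],[0,0,0,0.0005,0,0,0]]' && g && python3 nudge.py '[[0,0,0,0.0005,0,0,0],[0,0,0,0.0005,0,0,0]]' && g && python3 nudge.py '[[0,0,0,0.0005,0,0,0],[0,0,0,0.0005,0,0,0]]' && g ) | grep '\] \['
```

```text
7.55 [0.4691 0.1679 0.1712] [-0.3 -0.1 -2.7]False
```

```bash
sed -i 's/sys.exit(f>float(sys.argv\[3\]))/sys.exit(int(f>float(sys.argv[3])))/' g.py; g(){ python3 g.py z 1 0.5; }
( python3 nudge.py '[[0,0,0,0.001,0,0,0],[0,0,0,0.001,0,0,0]]' && g && python3 nudge.py '[[0,0,0,0.0005,0,0,0],[0,0,0,0.0005,0,0,0]]' && g && python3 nudge.py '[[0,0,0,0.0005,0,0,0],[0,0,0,0.0005,0,0,0]]' && g && python3 nudge.py '[[0,0,0,0.0005,0,0,0],[0,0,0,0.0005,0,0,0]]' && g && python3 nudge.py '[[0,0,0,0.0005,0,0,0],[0,0,0,0.0005,0,0,0]]' && g && python3 nudge.py '[[0,0,0,0.0005,0,0,0],[0,0,0,0.0005,0,0,0]]' && g && python3 nudge.py '[[0,0,0,0.0005,0,0,0],[0,0,0,0.0005,0,0,0]]' && g && python3 nudge.py '[[0,0,0,0.0005,0,0,0],[0,0,0,0.0005,0,0,0]]' && g && python3 nudge.py '[[0,0,0,0.0005,0,0,0],[0,0,0,0.0005,0,0,0]]' && g && python3 nudge.py '[[0,0,0,0.0005,0,0,0],[0,0,0,0.0005,0,0,0]]' && g && python3 nudge.py '[[0,0,0,0.0005,0,0,0],[0,0,0,0.0005,0,0,0]]' && g && python3 nudge.py '[[0,0,0,0.0005,0,0,0],[0,0,0,0.0005,0,0,0]]' && g ) | grep '\] \['
```

```text
7.80 [0.4691 0.1679 0.1702] [ 0.6 -0.3 -2.3]
8.05 [0.4691 0.1679 0.1698] [ 0.5 -1.  -2.7]
8.30 [0.4691 0.1678 0.1693] [-0.5  0.1 -2.7]
8.55 [0.4691 0.1679 0.1688] [-0.6  0.3 -2. ]
8.80 [0.4691 0.1678 0.1683] [ 0.5  0.2 -3.2]
9.05 [0.4691 0.1679 0.1677] [-0.1  1.7 -3.2]
9.30 [0.4691 0.1679 0.1673] [ 0.7 -0.9 -2.6]
9.55 [0.4691 0.1678 0.1667] [ 0.2  0.  -3. ]
9.80 [0.4691 0.1679 0.1663] [-0.7 -0.4 -2.7]
10.05 [0.4692 0.1679 0.1659] [-0.4 -0.2  1.3]
```

```bash
g(){ python3 g.py z 1 0.2 && python3 g.py z -1 6 && python3 g.py y -1 3; }
( python3 nudge.py '[[0,0,0,-0.0018,0,0,0],[0,0,0,-0.0018,0,0,0]]' && g && python3 nudge.py '[[0,0.003,0,0,0,0,0],[0,0.006,0,0,0,0,0],[0,0.009,0,0,0,0,0],[0,0.012,0,0,0,0,0],[0,0.012,0,0,0,0,0]]' && g && python3 nudge.py '[[0,0.003,0,0,0,0,0],[0,0.006,0,0,0,0,0],[0,0.009,0,0,0,0,0],[0,0.012,0,0,0,0,0],[0,0.012,0,0,0,0,0]]' && g && python3 nudge.py '[[0,0.003,0,0,0,0,0],[0,0.006,0,0,0,0,0],[0,0.009,0,0,0,0,0],[0,0.012,0,0,0,0,0],[0,0.012,0,0,0,0,0]]' && g && python3 nudge.py '[[0,0.003,0,0,0,0,0],[0,0.006,0,0,0,0,0],[0,0.008,0,0,0,0,0],[0,0.008,0,0,0,0,0],[0,0.008,0,0,0,0,0]]' && g ) | grep '\] \['
```

```text
10.30 [0.4692 0.1679 0.1677] [ 1.   0.1 -3. ]
10.30 [0.4692 0.1679 0.1677] [ 1.   0.1 -3. ]
10.30 [0.4692 0.1679 0.1677] [ 1.   0.1 -3. ]
10.93 [0.468  0.1801 0.1676] [-0.6  0.2 -3.3]
10.93 [0.468  0.1801 0.1676] [-0.6  0.2 -3.3]
10.93 [0.468  0.1801 0.1676] [-0.6  0.2 -3.3]
11.55 [0.467  0.192  0.1676] [-0.1 -0.1 -2.1]
11.55 [0.467  0.192  0.1676] [-0.1 -0.1 -2.1]
11.55 [0.467  0.192  0.1676] [-0.1 -0.1 -2.1]
12.18 [0.4659 0.204  0.1676] [-0.   0.1 -2.8]
12.18 [0.4659 0.204  0.1676] [-0.   0.1 -2.8]
12.18 [0.4659 0.204  0.1676] [-0.   0.1 -2.8]
12.80 [0.4653 0.2116 0.1676] [ 0.6 -0.2 -3.4]
12.80 [0.4653 0.2116 0.1676] [ 0.6 -0.2 -3.4]
12.80 [0.4653 0.2116 0.1676] [ 0.6 -0.2 -3.4]
```

```bash
g(){ python3 g.py y -1 2.6; }
( python3 nudge.py '[[0,0.002,0,0,0,0,0],[0,0.004,0,0,0,0,0],[0,0.004,0,0,0,0,0]]' && g && python3 nudge.py '[[0,0.0005,0,0,0,0,0],[0,0.0005,0,0,0,0,0]]' && g && python3 nudge.py '[[0,0.0005,0,0,0,0,0],[0,0.0005,0,0,0,0,0]]' && g && python3 nudge.py '[[0,0.0005,0,0,0,0,0],[0,0.0005,0,0,0,0,0]]' && g && python3 nudge.py '[[0,0.0005,0,0,0,0,0],[0,0.0005,0,0,0,0,0]]' && g && python3 nudge.py '[[0,0.0005,0,0,0,0,0],[0,0.0005,0,0,0,0,0]]' && g && python3 nudge.py '[[0,0.0005,0,0,0,0,0],[0,0.0005,0,0,0,0,0]]' && g && python3 nudge.py '[[0,0.0005,0,0,0,0,0],[0,0.0005,0,0,0,0,0]]' && g && python3 nudge.py '[[0,0.0005,0,0,0,0,0],[0,0.0005,0,0,0,0,0]]' && g && python3 nudge.py '[[0,0.0005,0,0,0,0,0],[0,0.0005,0,0,0,0,0]]' && g && python3 nudge.py '[[0,0.0005,0,0,0,0,0],[0,0.0005,0,0,0,0,0]]' && g && python3 nudge.py '[[0,0.0005,0,0,0,0,0],[0,0.0005,0,0,0,0,0]]' && g && python3 nudge.py '[[0,0.0005,0,0,0,0,0],[0,0.0005,0,0,0,0,0]]' && g  && python3 nudge.py '[[0,0.0005,0,0,0,0,0],[0,0.0005,0,0,0,0,0]]' && g ) | grep '\] \['
```

```text
13.18 [0.4649 0.2159 0.1676] [-0.6 -0.1 -2.4]
13.43 [0.4649 0.2162 0.1676] [-0.4 -0.2 -3.2]
13.68 [0.4649 0.2167 0.1676] [ 0.  -0.2 -2.7]
13.93 [0.4648 0.2172 0.1676] [ 0.4 -0.4 -3. ]
14.18 [0.4648 0.2177 0.1676] [-0.4 -0.4 -3.2]
14.43 [0.4647 0.2182 0.1676] [-0.7  0.6 -2.7]
14.68 [0.4647 0.2187 0.1676] [-0.2  0.2 -2.7]
14.93 [0.4646 0.2192 0.1676] [-0.2  0.6 -2.2]
15.18 [0.4646 0.2197 0.1676] [ 0.2 -0.  -2.8]
15.43 [0.4645 0.2201 0.1676] [ 0.5 -1.1 -2.7]
15.68 [0.4645 0.2204 0.1675] [ 0.1 -2.6 -3.4]
```

```bash
g(){ python3 g.py z 1 -0.3 && python3 g.py y -1 3 && python3 g.py y 1 3; }
( python3 nudge.py '[[0,-0.001,0,0,0,0,0],[0,-0.0022,0,0,0,0,0],[0,-0.0022,0,0,0,0,0]]' && g && python3 nudge.py '[[0,0,0,0.001,0,0,0],[0,0,0,0.002,0,0,0],[0,0,0,0.003,0,0,0],[0,0,0,0.003,0,0,0]]' && g && python3 nudge.py '[[0,0,0,0.001,0,0,0],[0,0,0,0.002,0,0,0],[0,0,0,0.003,0,0,0],[0,0,0,0.003,0,0,0]]' && g && python3 nudge.py '[[0,0,0,0.001,0,0,0],[0,0,0,0.001,0,0,0]]' && g && python3 nudge.py '[[0,0,0,0.0005,0,0,0],[0,0,0,0.0005,0,0,0]]' && g && python3 nudge.py '[[0,0,0,0.0003,0,0,0],[0,0,0,0.0003,0,0,0]]' && g && python3 nudge.py '[[0,0,0,0.0003,0,0,0],[0,0,0,0.0003,0,0,0]]' && g && python3 nudge.py '[[0,0,0,0.0003,0,0,0],[0,0,0,0.0003,0,0,0]]' && g && python3 nudge.py '[[0,0,0,0.0003,0,0,0],[0,0,0,0.0003,0,0,0]]' && g && python3 nudge.py '[[0,0,0,0.0003,0,0,0],[0,0,0,0.0003,0,0,0]]' && g && python3 nudge.py '[[0,0,0,0.0003,0,0,0],[0,0,0,0.0003,0,0,0]]' && g ) | grep '\] \[' | uniq
```

```text
16.05 [0.4647 0.2185 0.1677] [-0.  -0.3 -2.3]
16.55 [0.4647 0.2185 0.1645] [-0.5 -0.4 -2.6]
17.05 [0.4647 0.2185 0.1615] [ 0.1 -0.1 -3.6]
17.30 [0.4647 0.2185 0.1605] [-0.4 -0.6 -2.8]
17.55 [0.4647 0.2185 0.1601] [-0.4 -0.8 -2.4]
17.80 [0.4647 0.2184 0.1598] [ 0.3 -0.3 -2.8]
18.05 [0.4647 0.2185 0.1595] [-0.5  0.  -3.4]
18.30 [0.4647 0.2185 0.1592] [-0.8 -0.2 -1.7]
18.55 [0.4648 0.2185 0.159 ] [-0.5 -0.1  1.1]
```

```bash
python3 nudge.py '[[0,0,0,0,0,0,0],[0,0,0,0,0,0,0]]' 20; python3 nudge.py '[[0.020,0,0,0,0,0,0],[0.024,0,0,0,0,0,0],[0.028,0,0,0,0,0,0],[0.034,0,0,0,0,0,0],[0.04,0,0,0,0,0,0]]'; python3 nudge.py '[[0.04,0,0,0,0,0,0],[0.04,0,0,0,0,0,0],[0.04,0,0,0,0,0,0]]';python3 - <<'E'
from h import *
import cv2
im=vision.grab_frame("wrist");s=vision.grab_frame("scene")
o=np.hstack([cv2.resize(im,(400,300)),cv2.resize(s[110:230,150:310],(400,300),interpolation=2)])
cv2.imwrite("pics/c6.png",cv2.convertScaleAbs(o,alpha=1.6))
E
```

```text
clock: 18.8
position: [0.4647, 0.2185, 0.159]
tool_rot: [3.141, -0.0, 1.658]
force: [-0.8, 0.5, 2.2]
grip_width: 0.0171
finger_force: 60.3
clock: 19.42
position: [0.4647, 0.2185, 0.1589]
tool_rot: [3.142, 0.0, 1.658]
force: [0.8, 0.4, -1.0]
grip_width: 0.0401
finger_force: 0.0
clock: 19.8
position: [0.4647, 0.2185, 0.1589]
tool_rot: [-3.142, 0.0, 1.658]
force: [-0.9, -0.2, -0.5]
grip_width: 0.04
finger_force: 0.0
```

View pics/c6.png

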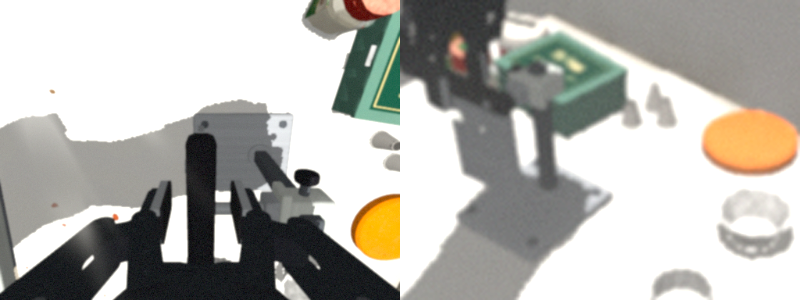

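Released, and the scraper hangs level with the fingers clear on both sides. I'm withdrawing straight up.

```bash
python3 nudge.py '[[0.04,0,0,-0.005,0,0,0],[0.04,0,0,-0.012,0,0,0],[0.04,0,0,-0.022,0,0,0],[0.04,0,0,-0.035,0,0,0],[0.04,0,0,-0.05,0,0,0]]'; python3 nudge.py '[[0.04,0,0,-0.03,0,0,0],[0.04,0,0,-0.06,0,0,0],[0.04,0,0,-0.09,0,0,0],[0.04,0,0,-0.09,0,0,0],[0.04,0,0,-0.09,0,0,0]]';python3 nudge.py '[[0.04,0,0,0,0,0,0],[0.04,0,0,0,0,0,0],[0.04,0,0,0,0,0,0],[0.04,0,0,0,0,0,0]]'; python3 - <<'E'
from h import *
import cv2
im=vision.grab_frame("wrist");s=vision.grab_frame("scene")
o=np.hstack([cv2.resize(im,(400,300)),cv2.resize(s[110:230,150:310],(400,300),interpolation=2)])
cv2.imwrite("pics/c7.png",cv2.convertScaleAbs(o,alpha=1.6))
E
```

```text
clock: 20.52
position: [0.4648, 0.2185, 0.2101]
tool_rot: [3.141, -0.0, 1.658]
force: [-0.0, -0.9, 0.5]
grip_width: 0.0399
finger_force: 0.0
clock: 21.15
position: [0.4644, 0.2184, 0.2989]
tool_rot: [-3.141, -0.0, 1.658]
force: [0.2, 0.1, -0.8]
grip_width: 0.0398
finger_force: 0.0
clock: 21.65
position: [0.4647, 0.2185, 0.2988]
tool_rot: [-3.141, 0.0, 1.658]
force: [-0.2, -1.0, -0.4]
grip_width: 0.0399
finger_force: 0.0
```

View pics/c7.png

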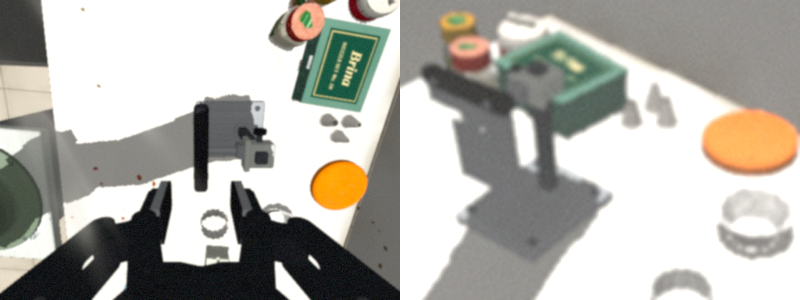

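```bash
python3 nudge.py '[[0.04,0,0,0,0,0,0],[0.04,0,0,0,0,0,0],[0.04,0,0,0,0,0,0],[0.04,0,0,0,0,0,0],[0.04,0,0,0,0,0,0]]'; python3 nudge.py '[[0.04,0,0,0,0,0,0],[0.04,0,0,0,0,0,0],[0.04,0,0,0,0,0,0],[0.04,0,0,0,0,0,0],[0.04,0,0,0,0,0,0]]'; python3 -c "
from workcell import bot, vision, monitor
print(bot.job_done())"
```

```text
clock: 22.38
position: [0.4647, 0.2185, 0.2989]
tool_rot: [3.142, 0.0, 1.658]
force: [0.6, -0.6, 0.6]
grip_width: 0.0399
finger_force: 0.0
clock: 23.0
position: [0.4647, 0.2185, 0.2989]
tool_rot: [3.142, 0.0, 1.658]
force: [0.4, 0.4, 0.0]
grip_width: 0.0402
finger_force: 0.0
the job is handed in; nothing more can be done
None
```

The scraper was hanging level and released in the notch on the stud, with the gripper well clear, when I handed the job in at about 23 s; no verdict came back.

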